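Tuck the splash strip under the drip flap

TASK

Clear the draining board first: take the green dosing cup off it and nest it upright in the orange one standing on the worktop, and let go of it. Then take the metal splash strip by its rib, lay it on the draining board and slide its flat edge in under the blue drip flap, without prising the flap up, until the white line is out of sight under the flap along its whole length. Finish still gripping the rib and pushing the strip firmly down flat on the board: do not let go of it; leave everything else where it is.

Things in the scene. Friction and masses are not known exactly. Their poses are not given: they have to be found in the camera images.
- drain_board: Grey draining board fixed on the worktop, 245 (x) x 230 (y) x 10 mm. Origin on its underside, z up; the board reaches from x = -145 mm (front, nearest the robot) to x = +100 mm (back), y +-115 mm, its top is at z = 10 mm. Its black printed drain lines do not stand up. At the back a blue flap is hinged between two black posts.
- lap_edge (a point): Point on the board's top surface (10 mm over the worktop) straight below the middle of the flap's front edge; 26 mm in front (-x) of the board's origin. Axes as the board's: +x is the direction in which the strip is tucked in, +y to the left along the edge.
- flap (a joint): Hinge of the blue drip flap, rad: 0 lying down on its stop (start), grows as its front edge is lifted (0.1 rad = 11 mm at the lip); falls back by its weight, 0.12 kg. The flap is 200 mm wide (y), from the hinge at board x = +85 mm to its front edge at board x = -26 mm. Lying down it leaves a 7 mm slit over the board; its front 12 mm are bent up: mouth about 12 mm high, lip 26 mm over the worktop.
- strip: Loose dark steel splash strip, 0.2 kg, flat on the worktop right of the board. Leaf 90 (x) x 130 (y) x 4 mm; upright rib along y, 10 mm thick, 120 mm long, top 44 mm over the underside. Origin on the underside below the rib's middle, z up. Leaf from x = -15 mm (heel) to +75 mm (nose, the edge to be tucked); white line along y, 27 to 30 mm behind the nose.
- nose_left (a point): Left (+y) end of the strip's nose edge, on the underside: x = +75, y = +65 mm in the strip's frame.
- nose_right (a point): Right (-y) end of the strip's nose edge, on the underside: x = +75, y = -65 mm in the strip's frame.
- cup_green: Loose green dosing cup, 60 g, round and tapered, mouth up: 44 mm across at the foot, 61 mm across at the rim, 70 mm tall, wall 4 mm, inner floor 36 mm above the foot. Origin at the centre of its underside, z up. Starts upright on the front part of the draining board, where the strip has to lie.
- cup_orange: Loose orange dosing cup of the same shape and size, standing upright on the worktop to the left of the board. Origin at the centre of its underside. A cup nested in it stands 36 mm higher, on the inner floor, with its upper 36 mm free above the orange rim.
- masking_tape: Bystander: roll of tape lying flat, 100 mm across, 25 mm high.
- candle_jar: Bystander: green candle in a glass, 76 mm across, 90 mm high.
- thread_red: Bystander: reel of red thread standing, 31 mm across, 43 mm high.
- thread_blue: Bystander: reel of blue thread standing, 31 mm across, 43 mm high.
- wax_pot: Bystander: small round pot, 62 mm across, 35 mm high.

How it is judged:
By the outcome, as a careful person would: the job done as asked, in the order asked, and still so for the second after the job is handed in, while the arm keeps its last pose, push and grip.
It also fails if it takes over 64 s, if anything falls off the work surface, if the arm or the gripper's body presses on something with over 40 N, if the wrist force passes 120 N, or if a joint passes its speed limit or range.

ROBOT

A 7-joint arm with a two-finger parallel gripper is mounted at the origin on a cart in front of the work surface, level with it; the furniture and walls round the work are solid. World frame = base frame: x ahead of the robot, y to its left, z up, the work surface at z = 0. Lengths are in mm, angles in degrees, forces in N, time in s.
With the tool pointing down it reaches from about 425 to 925 mm from the base axis. Payload 6.8 kg.
Tool frame: the origin (TCP) lies at the centre of the arm's flange, where the gripper is bolted on; the fingertips stand 173 mm ahead of it and the grasp point (between the pads) lies 155 mm ahead of it; z points along the fingers, y is the direction in which the jaws open and shut (so a half turn about z gives the same grasp; the last joint's range is limited). The gripper opens to 85 mm and grips with 20 to 120 N. Pads are 22 mm wide; open, the fingers measure 114 mm over their backs; the gripper's body (76 mm by 85 mm) begins 54 mm behind the grasp point. The pads swing forward as they close: fully open they stand 13 mm farther back than shut.
Start: joints at [-6.194, 27.33, 1.283, 89.118, -0.659, 63.558, -4.761], TCP at [675.013, 0.004, 404.708] pointing down, gripper open.
Joint ranges: [-169.35, 169.35], [-19.33, 120.38], [-80.79, 83.38], [13.8, 139.57], [-78.32, 258.32], [9.67, 109.79], [-169.56, 169.56]. Speed limits (degrees/s): [136.94, 136.94, 180, 180, 180, 180, 180].

INTERFACE

Orientations are given as a 3x3 rotation matrix whose columns are the frame's x, y, z axes.
In Python, from plant import robot, hand, optics, job gives the robot as it stands. Calls block until the motion is done:
- robot.goto(position, orientation): joint-space move of the TCP to a pose.
- robot.line_to(position, vel=150, orientation=None): straight line of the TCP; orientation=None keeps the orientation; vel is the mean speed in mm/s.
- robot.goto_joints(angles): joint-space move.
- hand.gripper_to(opening, effort=None): opening from 0.0 (shut) to 1.0 (fully open); effort is the grip in N (None keeps the last); returns when the fingers have stopped.
- robot.dwell(seconds).
- robot.ik(position, orientation): joint angles nearest the present ones, or None.
- optics.capture(name): name is "scene" or "side" or "wrist"; returns a dict with "image" (480x640x3 uint8, blue, green, red), "fx", "fy", "cx", "cy" (pixels), "rvec" (rotation vector, rad) and "tvec" (3), from world to camera coordinates, as OpenCV has them. Camera axes: x right, y down, z forward; pixel columns grow to the right and rows downward; lengths in mm; the calibration is good to about 2 mm. A picture is of the moment at which its call begins. There is no depth.
A pose or a line that the arm cannot do raises robot.Unreachable and nothing moves.
- job.close_job(): hands the job in, once; it reports no verdict.
Readings, each from a call of its own:
- robot.current_time(): time.
- robot.current_qpos(): joint angles.
- robot.current_dq(): joint speeds.
- robot.current_joint_efforts(): joint torques, N m.
- robot.current_eef_pos(): TCP position.
- robot.current_ee_rot(): TCP orientation.
- robot.current_force(): force on the tool from outside, world axes, zero at the start.
- robot.current_torque(): the same for the moment, N m.
- robot.current_finger_gap(): opening from 0.0 (shut) to 1.0 (fully open).
Only numpy, scipy, OpenCV 4.12 (cv2) and the standard library are available. Lean on these libraries where they do the work, as an engineer would, in place of code of your own. Each camera call takes 0.05 s, during which the arm holds its last target. There are 200 camera calls.

## Working session

There is one attempt and no reset: what is moved stays moved. The work goes in short steps, each a Python script; the robot and the scene stay as the last script left them, time stands still between calls to the robot, and variables do not carry over. Pictures are saved under pics/ and viewed, about 8 in all and at most 12, crops included, and the job is handed in when it is done.

```bash
ls; mkdir -p pics
python3 - <<'E'
from plant import robot, hand, optics, job
import cv2,pickle
d={}
for n in ("scene","side","wrist"):
    c=optics.capture(n); d[n]=c; cv2.imwrite(f"pics/{n}0.png",c["image"])
    print(n,c["fx"],c["fy"],c["cx"],c["cy"],c["rvec"],c["tvec"])
pickle.dump(d,open("cap0.pkl","wb"))
print(robot.current_time())
E
```

```text
pics
scene 557.6852707726537 557.6852707726537 320.4728485031934 246.15856655849663 [ 2.35519904 -0.60183316  0.24372619] [-536.34753278  232.90980441 1178.7433688 ]
side 492.98786102260965 492.98786102260965 325.1545233532436 243.17334436614632 [ 0.48621073 -2.39900059  1.63275074] [ 540.55537802  144.38858654 1119.52812176]
wrist 420.2532041165563 420.2532041165563 320.91025199035016 236.71773949019757 [-2.84670762e+00  1.14760073e-03  1.96794880e-03] [-675.00310467  -36.64449348  380.72983417]
0.15
```

View pics/scene0.png

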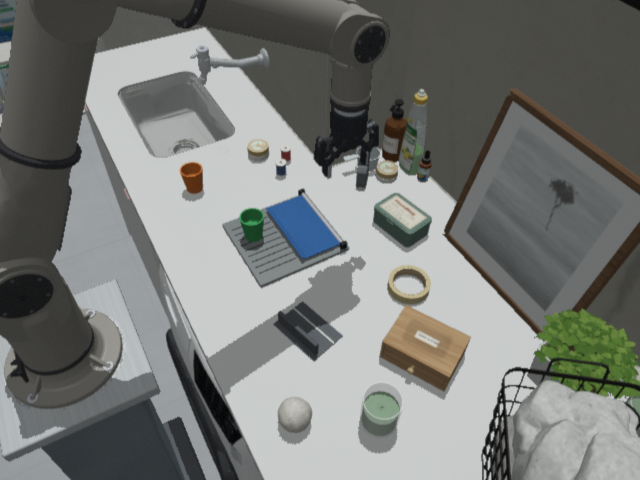

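View pics/side0.png

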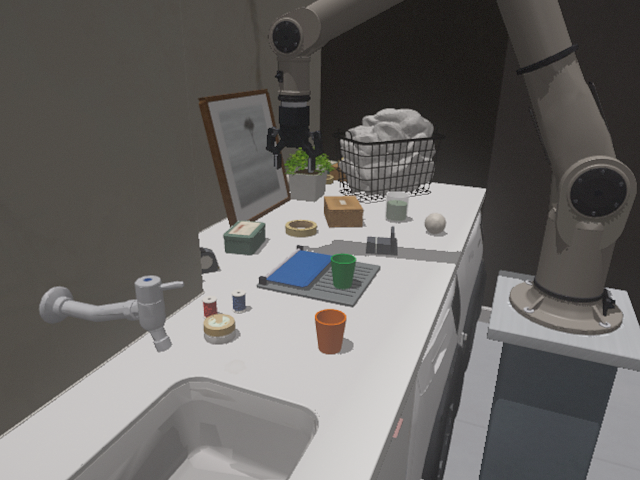

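```bash
cat > h.py <<'E'
import numpy as np, cv2
def cam(c):
    R=cv2.Rodrigues(np.array(c["rvec"],float))[0]; t=np.array(c["tvec"],float).ravel()
    K=np.array([[c["fx"],0,c["cx"]],[0,c["fy"],c["cy"]],[0,0,1]]); return K,R,t
def ray(c,uv):
    K,R,t=cam(c); d=R.T@np.linalg.inv(K)@np.array([uv[0],uv[1],1.]); return -R.T@t, d/np.linalg.norm(d)
def onz(c,uv,z):
    o,d=ray(c,uv); return o+d*(z-o[2])/d[2]
def tri(c1,p1,c2,p2):
    P=[np.column_stack([R,t]) for R,t in ((cam(c)[1],cam(c)[2]) for c in (c1,c2))]
    P1,P2=cam(c1)[0]@P[0],cam(c2)[0]@P[1]
    X=cv2.triangulatePoints(P1,P2,np.array(p1,float),np.array(p2,float)); return (X[:3]/X[3]).ravel()
def proj(c,X):
    K,R,t=cam(c); p=K@(R@np.array(X,float)+t); return p[:2]/p[2]
def blob(c,lo,hi,roi=None):
    """largest hsv blob -> contour, rows/cols full-image"""
    m=cv2.inRange(cv2.cvtColor(np.ascontiguousarray(c["image"]),cv2.COLOR_BGR2HSV),lo,hi)
    if roi: 
        z=np.zeros_like(m); x0,y0,x1,y1=roi; z[y0:y1,x0:x1]=m[y0:y1,x0:x1]; m=z
    cs=cv2.findContours(m,cv2.RETR_EXTERNAL,cv2.CHAIN_APPROX_NONE)[0]
    return max(cs,key=cv2.contourArea)
def cen(k):
    M=cv2.moments(k); return np.array([M["m10"],M["m01"]])/M["m00"]
GREEN=((55,120,40),(80,255,255)); ORANGE=((3,150,80),(15,255,255)); BLUE=((100,150,60),(125,255,255))
E
python3 - <<'E'
from h import *; import pickle
d=pickle.load(open("cap0.pkl","rb")); s,e,w=d["scene"],d["side"],d["wrist"]
for n,c in (("green",GREEN),("orange",ORANGE),("blue",BLUE)):
    rs=(160,100,400,400)
    a=blob(s,*c,rs);b=blob(e,*c,(200,180,420,400))
    print(n,cen(a),cen(b),cv2.contourArea(a),cv2.contourArea(b),tri(s,cen(a),e,cen(b)))
    if n=="blue": 
        q=cv2.boxPoints(cv2.minAreaRect(a)); print([onz(s,p,22).round() for p in q])
for p in ((276,330),(315,356),(341,335),(303,302)): print(onz(s,p,4).round())
for p in ((222,228),(264,280),(346,243),(300,192)): print(onz(s,p,10).round())
E
```

```text
green [252.0412154  223.82490975] [342.65990338 258.53236715] 554.0 172.5 [488.38527464 109.35104502  69.14593544]
orange [192.20213904 176.57076649] [330.09181366 317.05879692] 467.5 368.5 [423.80876915 353.91517837  56.87207459]
blue [302.49905923 226.99939791] [317.09025641 259.7825641 ] 2214.5 162.5 [589.97649579  61.65300233  37.84324751]
[array([552., 180.,  22.]), array([665., 218.,  22.]), array([658., -12.,  22.]), array([555., -39.,  22.])]
[ 416. -154.    4.]
[ 460. -252.    4.]
[ 535. -233.    4.]
[ 503. -116.    4.]
[428. 183.  10.]
[450. -20.  10.]
[679. -11.  10.]
[664. 208.  10.]
```

View pics/wrist0.png

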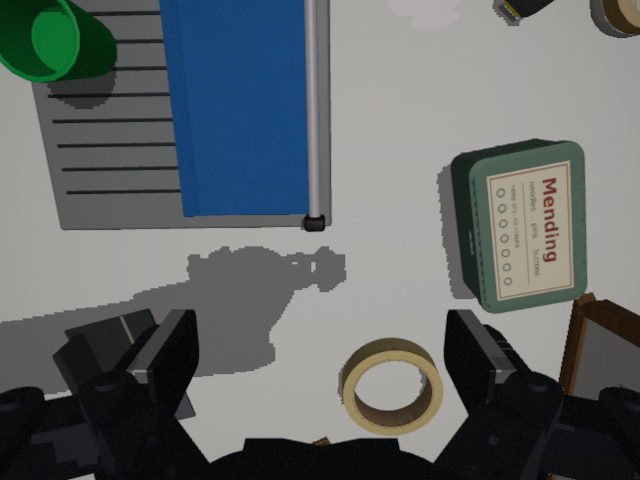

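```bash
cat >> h.py <<'E'
def toolrot(deg):
    "pointing down, jaw axis (tool y) = world x rotated by deg about z"
    return Rz(deg)@R0
def Rz(deg):
    a=np.radians(deg); return np.array([[np.cos(a),-np.sin(a),0],[np.sin(a),np.cos(a),0],[0,0,1]])
E
python3 - <<'E'
from h import *; import pickle
from plant import robot,optics
d=pickle.load(open("cap0.pkl","rb")); w=d["wrist"]
K,R,t=cam(w); R0=robot.current_ee_rot(); print(np.round(R0,3)); print("cam centre",-R.T@t, "axis",R.T@[0,0,1])
p0=robot.current_eef_pos()
P={}
for n,p in (("strip",(500,-235,380)),("board",(530,25,400)),("orange",(450,280,400))):
    robot.goto(p,R0); c=optics.capture("wrist"); P[n]=c; print(robot.current_time())
pickle.dump(P,open("cap1.pkl","wb")); np.save("R0.npy",R0)
ims=[cv2.resize(P[n]["image"],(400,300)) for n in P]
cv2.imwrite("pics/w1.png",np.vstack([np.hstack(ims[:2]),np.hstack([ims[2],ims[2]*0])]))
E
echo 'R0=np.load("R0.npy")' >> h.py
```

```text
[[-0.     1.    -0.001]
 [ 1.     0.    -0.   ]
 [-0.    -0.001 -1.   ]]
cam centre [675.54036187  74.92002138 374.11151644] axis [-0.00146994 -0.29062833 -0.95683489]
1.3333
2.4083
3.5
```

View pics/w1.png

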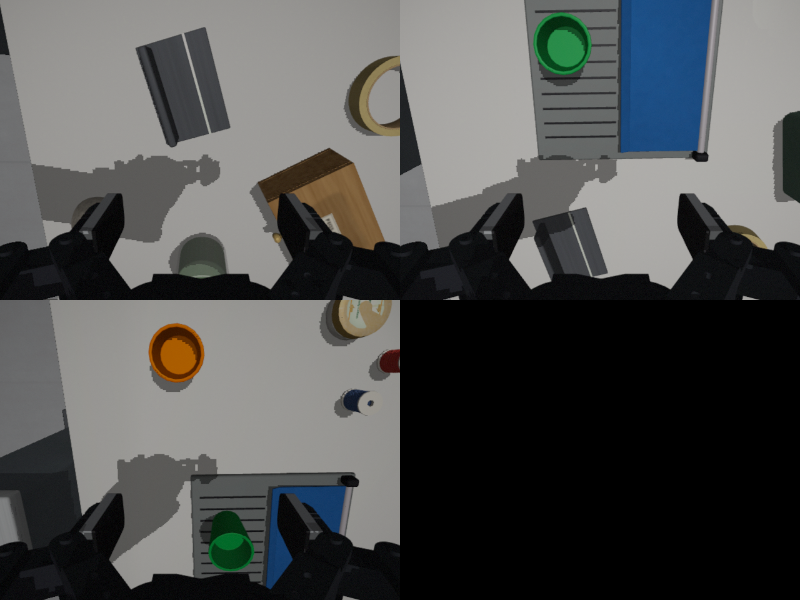

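Run:
```python
from h import *; import pickle
P=pickle.load(open("cap1.pkl","rb"))
b,o,s=P["board"],P["orange"],P["strip"]
for n,c,col,z,roi in (("green",b,GREEN,80,(180,0,340,140)),("orange",o,ORANGE,70,(200,20,360,160))):
    h=cv2.convexHull(blob(c,*col,roi)); (x,y),r,_=cv2.fitEllipse(h); print(n,x,y,r,onz(c,(x,y),z).round(1))
    e=h[:,0]; w=[np.linalg.norm(onz(c,p,z)[:2]-onz(c,(x,y),z)[:2]) for p in e]; print("  rim r",min(w),max(w))
# flap lip corners
for n,c,roi in (("board",b,(320,0,560,300)),("orange",o,(400,280,640,400))):
    k=blob(c,*BLUE,roi); q=cv2.approxPolyDP(k,4,True)[:,0]; print("flap",n,[(tuple(int(v) for v in p),onz(c,p,26).round(1)[:2].tolist()) for p in q])
# white line on strip
g=cv2.cvtColor(s["image"],cv2.COLOR_BGR2HSV)
m=np.zeros((480,640),np.uint8); 
hull=np.array([[225,75],[330,44],[365,200],[275,232]]); roi=np.zeros_like(m); cv2.fillConvexPoly(roi,cv2.convexHull(hull),255)
roi=cv2.erode(roi,np.ones((9,9)))
m=((g[...,2]>130)&(roi>0)).astype(np.uint8); v,u=np.nonzero(m)
pts=np.array([onz(s,(a,bb),4)[:2] for a,bb in zip(u,v)]); cc=pts.mean(0); d=np.linalg.svd(pts-cc)[2][0]; pr=(pts-cc)@d
print("line n",len(u),cc,d,"yaw of +y:",np.degrees(np.arctan2(-d[0]*np.sign(d[1]),abs(d[1]))),pr.min(),pr.max())
# dark strip blob
k=blob(s,(0,0,0),(180,120,105),(190,30,390,260)); q=cv2.approxPolyDP(k,5,True)[:,0]; print([(tuple(int(v) for v in p),onz(s,p,4).round(1)[:2].tolist()) for p in q])
ims=[cv2.resize(x,None,fx=2,fy=2) for x in (b["image"][150:300,180:380],o["image"][240:390,270:470])]
cv2.imwrite("pics/crop.png",np.hstack(ims))
```

```text
green 259.3997497558594 69.45693969726562 (92.31965637207031, 100.29661560058594) [491.2 122.8  80. ]
  rim r 28.943808740582725 30.981837974690166
orange 281.1968078613281 85.04753875732422 (86.2423095703125, 94.20204162597656) [425.3 368.3  70. ]
  rim r 28.095807559574652 30.557278607128357
flap board [((354, 0), [555.0, 174.5]), ((353, 243), [558.0, -11.9]), ((473, 241), [660.9, -10.4]), ((497, 0), [659.4, 174.2])]
flap orange [((552, 298), [658.2, 190.0]), ((436, 302), [554.6, 186.5]), ((430, 399), [556.6, 83.2]), ((460, 399), [585.7, 83.1]), ((443, 361), [565.8, 125.5]), ((448, 309), [566.0, 179.5]), ((471, 309), [586.8, 179.4]), ((503, 335), [618.9, 152.9]), ((531, 370), [650.0, 115.4]), ((541, 372), [659.8, 113.2])]
line n 576 [ 496.33918417 -176.64814715] [ 0.26936117 -0.96303923] yaw of +y: 15.626256071587603 -56.39124734461421 62.396134293896225
[((289, 55), [477.7, -119.2]), ((217, 77), [421.7, -134.9]), ((266, 229), [455.1, -257.0]), ((274, 235), [461.8, -262.3]), ((333, 213), [512.4, -242.8])]
```

View pics/crop.png

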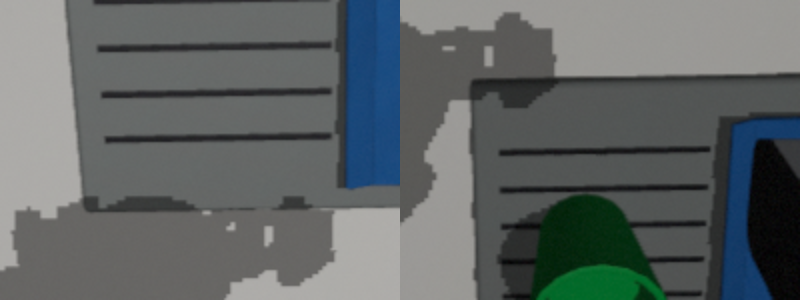

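Run:
```python
from h import *; import pickle
from plant import robot,hand,optics
P=pickle.load(open("cap1.pkl","rb"))
a=onz(P["board"],(222.5,255),10);b=onz(P["orange"],(306,280),10); print("front corners",a,b,"yaw",np.degrees(np.arctan2(a[0]-b[0],b[1]-a[1])),np.linalg.norm(a-b))
g=np.array([491.2,122.8]); o=np.array([425.3,368.3]); G=155+53
hand.gripper_to(1.0,effort=25)
robot.goto([*g,330],R0); robot.line_to([*g,10+G],vel=150)
f0=np.array(robot.current_force()); print("force",f0)
hand.gripper_to(0.0,effort=25); print("gap",robot.current_finger_gap(),robot.current_force())
robot.line_to([*g,120+G],vel=200)
robot.goto([*o,125+G],R0)
print("gap",robot.current_finger_gap(),robot.current_eef_pos(),robot.current_time())
c=optics.capture("side"); cv2.imwrite("pics/side1.png",cv2.resize(c["image"][150:390,200:520],(640,480)))
c=optics.capture("wrist"); cv2.imwrite("pics/w2.png",c["image"])
pickle.dump(c,open("cap2.pkl","wb"))
print(robot.current_force())
cv2.imwrite("pics/c2.png",np.hstack([cv2.resize(cv2.imread("pics/side1.png"),(400,300)),cv2.resize(c["image"],(400,300))]))
```

```text
front corners [440.9656153  -28.28037339  10.        ] [437.49293356 201.47434486  10.        ] yaw 0.8659445994907085 229.78096108393564
force [-0.54755439 -0.31436445 -0.02926988]
gap 0.6953286528276353 [-1.89338399  0.7158499   8.06873772]
gap 0.6978563462042183 [426.17803026 366.56148391 332.14100016] 7.425
[ 0.39697079 -0.36127774 -0.8132777 ]
```

View pics/c2.png

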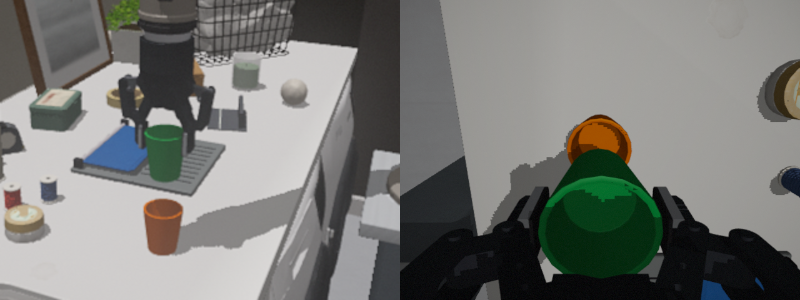

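Run:
```python
from h import *; import pickle
from plant import robot,hand,optics
o=np.array([425.3,368.3]); G=155+53
print(robot.current_eef_pos())
f0=np.array(robot.current_force())
robot.line_to([*o,75+G],vel=150); print(robot.current_eef_pos(),robot.current_force())
z=60
while z>=30:
    robot.line_to([*o,z+G],vel=60); f=np.array(robot.current_force())-f0
    if abs(f).max()>4 or z<45: print(z,f.round(1),np.round(robot.current_eef_pos(),1))
    if f[2]>6: break
    z-=5 if z>46 else 2
hand.gripper_to(0.95); robot.dwell(0.2)
p=robot.current_eef_pos(); robot.line_to([p[0],p[1],360],vel=200)
robot.goto([425,280,400],R0)
c=optics.capture("wrist"); pickle.dump(c,open("cap3.pkl","wb"))
s=optics.capture("side")["image"]
cv2.imwrite("pics/c3.png",np.hstack([cv2.resize(s[270:390,250:410],(400,300)),cv2.resize(c["image"],(400,300))]))
print(robot.current_time())
h=cv2.convexHull(blob(c,*GREEN,(150,0,500,250))); e=cv2.fitEllipse(h); print(e,onz(c,e[0],106))
```

```text
[426.59046647 366.13927214 332.56963437]
[425.77743573 367.79929543 283.13002556] [ 1.06143374  0.44505999 -0.38383937]
43 [-0.6  1.1  0.5] [425.3 368.3 250.9]
41 [-0.4  1.  -0.8] [425.3 368.3 248.9]
39 [-1.4  1.1  2.8] [425.3 368.5 247.2]
37 [-2.2  0.4 10.3] [425.3 369.2 246.2]
12.0083
((322.4344482421875, 81.19747924804688), (101.17662811279297, 107.95467376708984), 1.204134464263916) [426.19330495 369.31785251 106.        ]
```

View pics/c3.png

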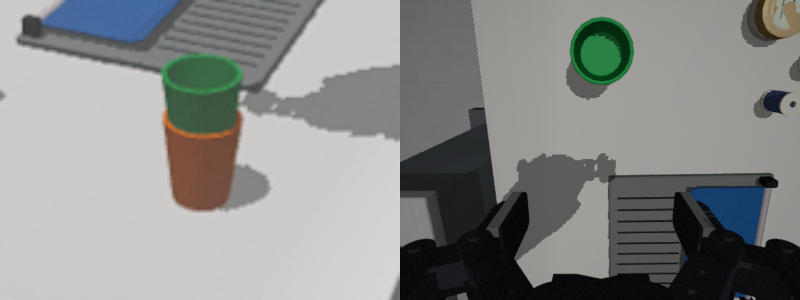

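Run:
```python
from h import *; import pickle
from plant import robot,hand,optics
P=pickle.load(open("cap1.pkl","rb")); print("rib top heel-left",onz(P["strip"],(217,77),44),"expect 430.6 -132.6")
Rg=toolrot(15.6); r=np.array([451.6,-189.1]); Z=155+28
hand.gripper_to(0.8,effort=25)
robot.goto([*r,300],Rg); print(robot.current_eef_pos(),robot.current_qpos())
c=optics.capture("wrist"); pickle.dump(c,open("cap4.pkl","wb")); s=optics.capture("scene")["image"]
cv2.imwrite("pics/c4.png",np.hstack([cv2.resize(c["image"],(400,300)),cv2.resize(s[240:390,220:420],(400,300))]))
```

```text
rib top heel-left [ 430.99111122 -137.6878884    44.        ] expect 430.6 -132.6
[ 452.18496158 -188.17949118  300.18148398] [  6.53238324  18.03186203  10.40222558 120.17584552  -4.74549052
  42.20158217  35.64485919]
```

View pics/c4.png

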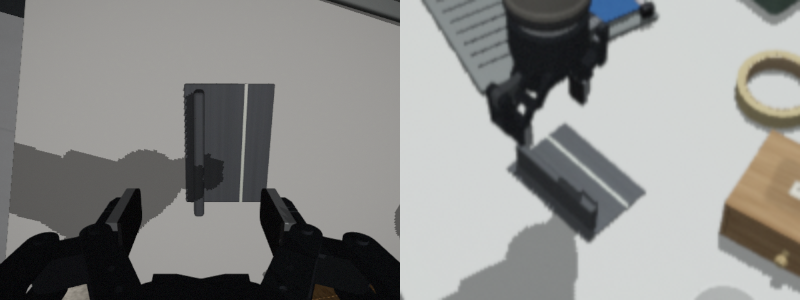

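Run:
```python
from h import *; import pickle
from plant import robot,hand,optics
Rg=toolrot(15.6); r=np.array([452.6,-192.]); Z=155+28
robot.line_to([*r,Z+25],vel=150,orientation=Rg)
robot.line_to([*r,Z],vel=60,orientation=Rg); print(np.round(robot.current_eef_pos(),1),np.round(robot.current_force(),1))
hand.gripper_to(0.0,effort=80); print("gap",robot.current_finger_gap(),np.round(robot.current_force(),1),np.round(robot.current_eef_pos(),1))
robot.line_to([*r,Z+70],vel=120,orientation=Rg); robot.dwell(0.2)
print("gap",robot.current_finger_gap(),np.round(robot.current_force(),1),np.round(robot.current_eef_pos(),1))
Rb=toolrot(0.95); xb=Rb[:,1]; lap=np.array([557,87.3]); 
t=lap-97*xb[:2]
robot.goto([*t,Z+70],Rb); robot.dwell(0.2)
print(robot.current_time(),np.round(robot.current_force(),1),np.round(robot.current_eef_pos(),1), np.round(robot.current_ee_rot(),4).tolist())
robot.line_to([*t,Z+30],vel=120,orientation=Rb); robot.dwell(0.2)
c=optics.capture("wrist"); pickle.dump(c,open("cap5.pkl","wb")); s=optics.capture("side"); q=optics.capture("scene"); pickle.dump((s,q),open("cap5s.pkl","wb"))
cv2.imwrite("pics/c5.png",np.hstack([cv2.resize(c["image"],(400,300)),cv2.resize(s["image"][210:330,240:400],(400,300))]))
print(np.round(robot.current_eef_pos(),1))
```

```text
[ 452.5 -192.   182.7] [-0.  -0.5  0.7]
gap 0.10806661101826807 [-1.3  0.4  4.8] [ 452.6 -192.   183.3]
gap 0.10539451991540613 [-0.1 -0.1 -1.9] [ 452.3 -191.9  252.2]
18.25 [-0.2 -0.1 -2.2] [460.3  84.3 253. ] [[-0.0141, 0.9999, -0.0014], [0.9999, 0.0141, -0.0005], [-0.0005, -0.0014, -1.0]]
[460.2  85.8 213.5]
```

View pics/c5.png

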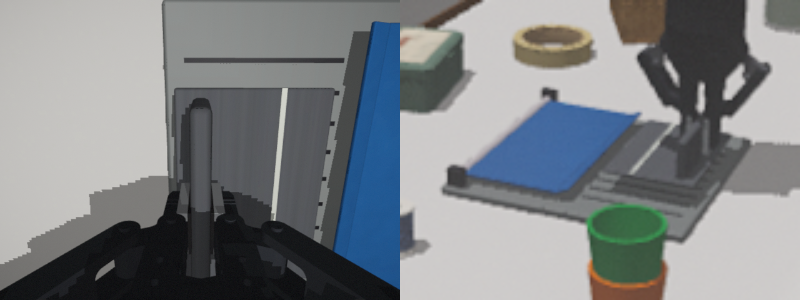

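Run:
```python
from h import *; import pickle
c=pickle.load(open("cap5.pkl","rb")); g=cv2.cvtColor(c["image"],cv2.COLOR_BGR2HSV)
def fit(name,uv,z):
    p=np.array([onz(c,a,z)[:2] for a in uv]); vx,vy,x,y=cv2.fitLine(p.astype(np.float32),cv2.DIST_HUBER,0,.01,.01).ravel()
    if vy<0: vx,vy=-vx,-vy
    print(name,len(uv),"yaw",np.degrees(np.arctan2(-vx,vy)),"x at y=87.3:",x+vx/vy*(87.3-y),"y range",p[:,1].min(),p[:,1].max())
w=[(np.mean(np.nonzero((g[v,420:475,2]>150)&(g[v,420:475,1]<60))[0])+420,v) for v in range(150,345) if ((g[v,420:475,2]>150)&(g[v,420:475,1]<60)).sum()>3]
fit("white",w,34)
b=cv2.inRange(g,*BLUE); l=[(np.nonzero(b[v])[0][0],v) for v in range(60,460) if b[v].any()]
fit("lip",l,26)
```

```text
white 193 yaw 0.8367981 x at y=87.3: 508.2124 y range 70.55045337303108 147.68902302512274
lip 400 yaw 0.9463884 x at y=87.3: 555.6228 y range 6.212847008248303 178.5374358458441
```

Run:
```python
from h import *; import pickle
from plant import robot,hand,optics
Rb=toolrot(0.95); xb=Rb[:2,1]; Z=155+28; f0=np.array([0,0,-2.])
t=np.array([460.1,85.9]); F=lambda:np.array(robot.current_force())-f0
z=Z+20
while True:
    robot.line_to([*t,z],vel=40,orientation=Rb); f=F()
    if f[2]>5 or z<Z+4: break
    z-=1
print("contact z",z-Z,f.round(1),np.round(robot.current_eef_pos(),1),robot.current_time())
s=0; ok=True
while s<59.5 and ok:
    s=min(s+6,59.5); robot.line_to([*(t+s*xb),z],vel=40,orientation=Rb); f=F()
    print(s,f.round(1),np.round(robot.current_eef_pos(),1)); ok=f[0]>-18 and abs(f[2])<25
    if f[2]<2: z-=0.5
    if f[2]>12: z+=0.5
robot.dwell(0.2)
print(robot.current_time(),z-Z)
np.save("st.npy",[*(t+s*xb),z])
c=optics.capture("wrist"); e=optics.capture("side"); q=optics.capture("scene"); pickle.dump((c,e,q),open("cap6.pkl","wb"))
cv2.imwrite("pics/c6.png",np.vstack([np.hstack([cv2.resize(c["image"],(400,300)),cv2.resize(e["image"][210:330,240:400],(400,300))]),cv2.resize(q["image"][170:290,210:370],(800,300)[:1]+(300,))]))
```

```text
contact z 10 [-1.3 -0.   7.7] [460.2  85.9 193.3] 21.9833
6 [-21.4   0.5  32.2] [462.   86.  193.3]
22.4833 10.5
```

View pics/c6.png

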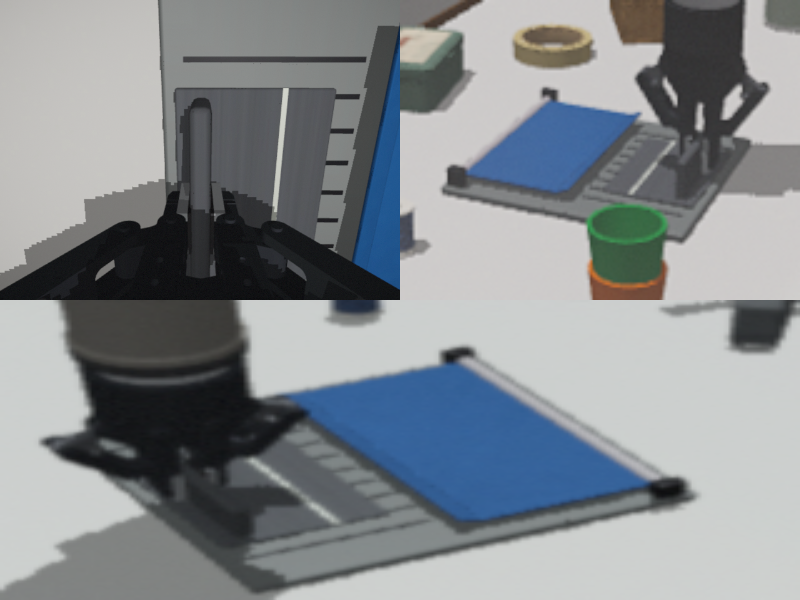

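Run:
```python
from h import *; import pickle
from plant import robot,hand,optics
Rb=toolrot(0.95); xb=Rb[:2,1]; Z=155+28; f0=np.array([0,0,-2.])
t=np.array([460.1,85.9]); F=lambda:np.array(robot.current_force())-f0
z=Z+11.7; s=2; robot.line_to([*(t+s*xb),z],vel=30,orientation=Rb); robot.dwell(.2); print(F().round(1),np.round(robot.current_eef_pos(),1),robot.current_finger_gap())
ok=True
while s<59.5 and ok:
    s=min(s+4,59.5); robot.line_to([*(t+s*xb),z],vel=40,orientation=Rb); f=F()
    print(s,round(z-Z,1),f.round(1),np.round(robot.current_eef_pos(),1)); ok=f[0]>-12 and abs(f[2])<15
    if f[2]>2.5: z=min(z+0.3,Z+12.3)
print(robot.current_time()); np.save("st.npy",[s,z])
```

```text
[ 0.  -0.6  0.4] [462.4  85.9 194.5] 0.10760509573316925
6 11.7 [-0.4  0.6 -0.7] [466.6  86.  194.7]
10 11.7 [ 0.5 -0.7  0.5] [470.4  86.1 194.7]
14 11.7 [-0.   0.2 -1. ] [474.4  86.2 194.7]
18 11.7 [ 0.2  0.6 -0.2] [478.4  86.2 194.8]
22 11.7 [-0.4 -0.5  0.1] [482.4  86.3 194.7]
26 11.7 [ 0.2 -0.  -0.2] [486.4  86.4 194.7]
30 11.7 [-1.6  0.1 -0.1] [490.4  86.4 194.7]
34 11.7 [0.7 0.3 0.5] [494.4  86.5 194.8]
38 11.7 [-0.7  0.1  0.5] [498.4  86.5 194.7]
42 11.7 [ 0.   0.4 -1. ] [502.4  86.6 194.7]
46 11.7 [ 0.3 -0.3 -1. ] [506.4  86.7 194.7]
50 11.7 [0.  0.1 0.2] [510.4  86.7 194.7]
54 11.7 [-0.2  0.5 -0.5] [514.4  86.8 194.7]
58 11.7 [-0.8 -0.3  0.4] [518.4  86.9 194.7]
59.5 11.7 [0.3 0.4 0.4] [519.6  86.9 194.7]
26.875
```

Run:
```python
from h import *; import pickle
from plant import robot,hand,optics
Rb=toolrot(0.95); xb=Rb[:2,1]; Z=155+28; f0=np.array([0,0,-2.])
t=np.array([460.1,85.9])+59.5*xb; F=lambda:np.array(robot.current_force())-f0
z=Z+11
while z>Z+4:
    robot.line_to([*t,z],vel=20,orientation=Rb); robot.dwell(.15); f=F()
    print(round(z-Z,1),f.round(1),np.round(robot.current_eef_pos(),1),np.round(robot.current_torque(),2))
    if f[2]>22: break
    z-=0.5
robot.dwell(.3); print(F().round(1),robot.current_finger_gap(),robot.current_time(),np.round(robot.current_ee_rot()[:,2],4))
c=optics.capture("wrist"); e=optics.capture("side"); q=optics.capture("scene"); pickle.dump((c,e,q),open("cap7.pkl","wb"))
cv2.imwrite("pics/c7.png",np.vstack([np.hstack([cv2.resize(c["image"],(400,300)),cv2.resize(e["image"][210:330,240:400],(400,300))]),cv2.resize(q["image"][170:290,210:370],(800,300))]))
g=cv2.cvtColor(c["image"],cv2.COLOR_BGR2HSV); b=cv2.inRange(g,*BLUE)
l=np.array([onz(c,(np.nonzero(b[v])[0][0],v),26)[:2] for v in range(20,440) if b[v].any()],np.float32)
vx,vy,x,y=cv2.fitLine(l,cv2.DIST_HUBER,0,.01,.01).ravel(); print("lip yaw",np.degrees(np.arctan2(-vx/vy,1)),"x@87.3",x+vx/vy*(87.3-y))
```

```text
11 [-0.1 -0.7  0.2] [519.6  86.9 194. ] [ 0.01  0.1  -0.04]
10.5 [-0.6  1.2 -0.7] [519.6  86.9 193.5] [-0.05  0.03  0.05]
10.0 [-2.1 -0.5  7.7] [519.6  86.8 193.3] [-0.02  0.43  0.01]
9.5 [-4.1  0.  14.2] [519.6  86.8 193.3] [-0.17  0.82 -0.06]
9.0 [-6.8 -0.5 19.9] [519.6  86.8 193.3] [-0.18  1.15 -0.  ]
8.5 [-8.4 -0.6 26.5] [519.6  86.8 193.3] [-0.27  1.55  0.06]
[-8.3 -0.6 25.9] 0.10777871882963981 29.575 [-1.4e-03  5.0e-04 -1.0e+00]
lip yaw 0.8714134 x@87.3 555.82983
```

View pics/c7.png

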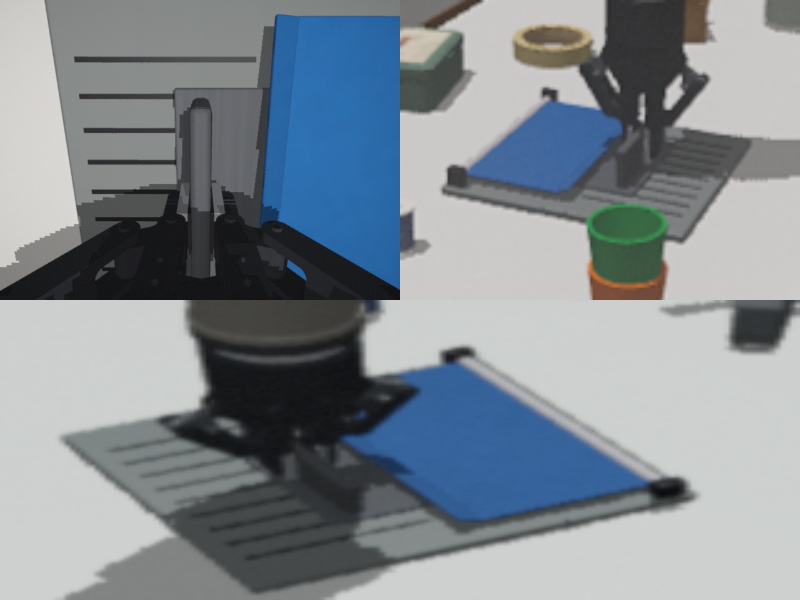

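Run:
```python
from plant import robot,job
print(robot.current_force(),robot.current_time()); job.close_job()
```

```text
[-8.37926418 -1.18179008 23.78572161] 29.725
the job is handed in; nothing more can be done
```

The job is done and handed in at 29.7 s of the 64 s allowed. No verdict came back.

- **Cups:** The green cup is nested upright in the orange one and released. The last side view still showed it there.
- **Strip position:** The strip is held by its rib at 80 N, about 39 mm under the flap edge. The white line was out of sight wherever the last pictures show the strip. The gripper hides part of the flap edge, so the full length relies on the depth and on the strip and flap edge being parallel to about 0.1°.
- **Flap:** The flap edge measured the same before and after tucking (x = 555.6 and 555.8 mm), so it was not lifted.
- **Final push:** The strip is pressed flat on the board with about 26 N, with an 8 N sideways reaction. Pressing harder did not lower it any further.

**What went wrong or disagreed:**
- The first slide, made while pressing down, stuck on friction at 32 N down and 21 N along. I stopped, raised the strip about 1 mm and slid it in with no noticeable force.
- My two estimates of where the flap edge sits differ by about 2 mm (556 and 558 mm). The depth leaves at least 7 mm beyond the white line either way.

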